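# Stow a machine sleeve in the marked quarter of a covered storage drum

### The job

Turn the slotted cover of the round storage drum until its opening lines up with the compartment marked by the yellow post, then lower the loose steel sleeve through the opening and set it down standing upright on the compartment floor, without dropping it. Then turn the cover so that its opening lines up with the white post, over the solid white quarter, which shuts every compartment. Let go of everything, and leave the two chuck jaws and the steel collar alone.

Things in the scene. Friction and masses are not known exactly. Their poses are not given: they have to be found in the camera images.
- drum: Fixed mint-green drum, 280 mm wide, 95 high, any yaw, on a 344 mm foot plate. Origin on its upright axis at bench height. Quarters split by 4 mm walls round a pillar of radius 20; its +x points to the middle of the solid white quarter, the 3 empty compartments are centred on its +y, -x, -y. Floors 12 mm above the bench; outer wall 5 mm, inner radius 135. A post stands outside each quarter.
- white_post (a point): Centre of the top of the white post, 22 mm in diameter, its top 100 mm above the bench, 160 mm from the drum axis: marks the middle of the solid white quarter, which holds nothing.
- yellow_post (a point): Centre of the top of the yellow post, 22 mm in diameter, its top 100 mm above the bench, 160 mm from the drum axis: marks the middle of the wanted compartment, which may be any of the three.
- blue_post (a point): Centre of the top of the blue post, same size: marks another compartment, not wanted.
- brown_post (a point): Centre of the top of the brown post, same size: marks another compartment, not wanted.
- cover_handle (a point): Red upright round post on the cover, 22 mm in diameter, free from 106 to 150 mm above the bench (a 36 mm washer lies round its foot). This point is on its axis, 130 mm above the bench, 90 mm from the drum axis, exactly opposite the opening. Pinch or push it and lead it round the drum axis; its grip spins freely on its own pin, so a gripper need not turn with it.
- slot_point (a point): Point in the air on the middle line of the cover's opening, 160 mm from the drum axis, 100 mm above the bench: it meets a post's top when the opening is lined up. The cover is a dark grey metal disc, 278 mm wide, 6 thick, top 102 mm above the bench (hub cap, radius 26, to 108), with one opening: an 80 degree sector from hub to rim, 115 mm wide at 90 mm from the axis, the best place to lower a part.
- sleeve_center (a point): Loose steel sleeve standing on the bench: foot flange 48 mm in diameter, 14 high; above it a shank 34 mm in diameter with a thin brass band; 78 mm high in all, about 0.5 kg. This point is on its axis half-way up, 39 mm above its foot; z up. Grip the shank near its top. Standing in a compartment its top is 90 mm above the bench, 5 mm below the cover.
- sleeve: The same sleeve; origin at the centre of its foot.
- jaw_a: Bystander: loose brown-grey stepped chuck jaw, 80 x 32 x 46 mm, origin at the centre of its underside. Leave alone.
- jaw_b: Bystander: loose black stepped chuck jaw, 80 x 32 x 46 mm, origin at the centre of its underside. Leave alone.
- collar: Bystander: loose dark steel collar lying flat, 110 mm across, 72 mm bore, 28 mm high, origin at the centre of its underside. Leave alone.
- cover (a joint): Turn of the cover on the drum, rad, positive counter-clockwise from above; 0 when the opening stands at the white post. It turns endlessly either way about the drum axis, without stops or detents; friction of 0.25 N m (about 3 N at the handle) holds it where it is left.
There are look-alikes about, which are no part of the job. Leave any turquoise look-alike of the sleeve alone.

How it is judged:
By the outcome, as a careful person would: the job done as asked, in the order asked, and still so for the second after the job is handed in, with the robot touching nothing.
It also fails if it takes over 72 s, if anything falls off the work surface, if the arm or the gripper's body presses on something with over 40 N, if the wrist force passes 120 N, or if a joint passes its speed limit or range.

### The arm

A 7-joint arm with a two-finger parallel gripper is mounted at the origin on the work surface. World frame = base frame: x ahead of the robot, y to its left, z up, the work surface at z = 0. Lengths are in m, angles in rad, forces in N, time in s.
With the tool pointing down it reaches from about 0.425 to 0.925 m from the base axis. Payload 6.8 kg.
Tool frame: the origin (TCP) lies midway between the tips of the shut fingers; the grasp point (between the pads) lies 19 mm behind it; z points along the fingers, x is the direction in which the jaws open and shut, and the axes are right-handed (so a half turn about z gives the same grasp; the last joint's range is limited). The gripper opens to 85 mm and grips with 20 to 120 N. Pads are 22 mm wide; open, the fingers measure 114 mm over their backs; the gripper's body (76 mm by 85 mm) begins 54 mm behind the grasp point. The pads swing forward as they close: fully open they stand 13 mm farther back than shut.
Start: joints at [-1.386, 0.477, 0.022, 1.555, -0.011, 1.109, -0.083], TCP at [0.195, 0.646, 0.231] pointing down, gripper open.
Joint ranges: [-2.96, 2.96], [-0.34, 2.1], [-1.41, 1.46], [0.24, 2.44], [-1.37, 4.51], [0.17, 1.92], [-2.96, 2.96]. Speed limits (rad/s): [2.39, 2.39, 3.14, 3.14, 3.14, 3.14, 3.14].

### API

Orientations are given as a rotation vector (axis times angle).
In Python, from bench import r gives the robot as it stands. The module is installed in compiled form; this text tells all that it offers.
- The arm moves only by the shell command python3 -m pendant 'ROWS' [OPENING] [FORCE]. ROWS is text: rows parted by semicolons, each of 4 numbers parted by spaces: the shift along the tool's x, y, z in cm, then the turn about the tool's z in degrees. A call has 1 to 8 rows; each row shifts and turns the pose as measured when the row begins, along the tool's axes as they then stand; what a row does not reach is not made up. A row lasts 1/12 s, in which the tool goes at most 41.7 mm and 7.16 degrees, less where a joint would pass 70% of its speed; a pose out of reach is approached as far as the arm can. A call with a gripper value outside its range is refused whole. OPENING is the closure in counts, from 0 (fully open) to 255 (shut), set as the call begins (- or left out, the last holds). The fingers move at their own pace and stop on an object; FORCE is the grip in N (left out, the last holds). Time passes only in rows, so rows that do not move let the fingers close. It gives the time, the measured TCP pose, the force and the opening at its end, in the units of the state.
- r.get_obs(): the state, without advancing time (a new reading comes with each control period).
- r.grab_frame(name): name is "scene" or "top"; returns a dict with "color" (480x640x3 uint8, red, green, blue), "fx", "fy", "cx", "cy" (pixels), "dist_coeffs" ([k1, k2, p1, p2, k3] as OpenCV has them; the pictures are not rectified), "R" (3x3) and "t" (3): a world point X has camera coordinates R X + t. Camera axes: x right, y down, z forward; pixel columns grow to the right and rows downward; lengths in m; the calibration is good to about 2 mm. A picture is of the moment at which its call begins. There is no depth.
- r.hand_in(): hands the job in, once; it reports no verdict.
The state is a dict: "clock": time; "joints": joint angles; "qvel": joint speeds; "tau": joint torques, N m; "tcp_pos": TCP position; "orientation": TCP orientation; "contact_force": force on the tool from outside, world axes, zero at the start; "moment": the same for the moment, N m; "grip_width": finger opening in m.
Only numpy, scipy, OpenCV 4.12 (cv2) and the standard library are available. Lean on these libraries where they do the work, as an engineer would, in place of code of your own. Each camera call takes 0.05 s, during which the arm holds its last target.

## Working session

There is one attempt and no reset: what is moved stays moved. The work goes in short steps, Python scripts to look and compute and a shell command to move; the robot and the scene stay as the last step left them, time stands still between calls to the robot, and variables do not carry over. Pictures are saved under pics/ and viewed, and the job is handed in when it is done.

```bash
mkdir -p pics
cat > h.py <<'E'
import numpy as np, cv2
from bench import r
def save(n,c): cv2.imwrite(n,c[:,:,::-1])
def ray(f,uv):
    K=np.array([[f['fx'],0,f['cx']],[0,f['fy'],f['cy']],[0,0,1.]])
    p=cv2.undistortPoints(np.array([[uv]],float),K,np.array(f['dist_coeffs'],float))[0,0]
    R=np.array(f['R']);t=np.array(f['t'])
    return -R.T@t, R.T@np.array([p[0],p[1],1.])
def plane(f,uv,z):
    o,d=ray(f,uv); return o+d*(z-o[2])/d[2]
def proj(f,X):
    K=np.array([[f['fx'],0,f['cx']],[0,f['fy'],f['cy']],[0,0,1.]])
    R=np.array(f['R']);t=np.array(f['t'],float)
    return cv2.projectPoints(np.array([X],float),cv2.Rodrigues(R)[0],t,K,np.array(f['dist_coeffs'],float))[0].reshape(-1,2)[0]
def tri(f1,u1,f2,u2):
    o1,d1=ray(f1,u1);o2,d2=ray(f2,u2);d1/=np.linalg.norm(d1);d2/=np.linalg.norm(d2)
    s=np.linalg.lstsq(np.c_[d1,-d2],o2-o1,rcond=None)[0]
    a=o1+d1*s[0];b=o2+d2*s[1];return (a+b)/2,np.linalg.norm(a-b)
E
python3 - <<'E'
from h import *
import pickle
F={}
for n in('scene','top'):
    f=r.grab_frame(n);F[n]=f;save(f'pics/{n}0.png',f['color'])
    R=np.array(f['R']);print(n,-R.T@np.array(f['t']),R[2],f['fx'],f['dist_coeffs'])
pickle.dump(F,open('f0.pkl','wb'))
o=r.get_obs();print(o)
E
```

```text
scene [ 1.06653797 -0.33158624  0.82135029] [-0.54048416  0.40017293 -0.74009358] 496.4151248064558 [-0.02976856  0.          0.          0.          0.        ]
top [0.38773135 0.05212214 1.07858985] [ 0.15976186 -0.00404143 -0.98714731] 463.91399031751274 [-0.11146949  0.          0.          0.          0.        ]
{'clock': 0.1, 'joints': array([-1.38611877,  0.47774511,  0.02236082,  1.55633363, -0.01149227,
        1.10928526, -0.08310224]), 'qvel': array([ 0.00016973, -0.0024554 , -0.00106838, -0.00307493, -0.00012576,
        0.0009031 , -0.00244946]), 'tau': array([ 4.82288204e-03, -5.97760856e+01,  1.61362879e+00, -2.81955028e+01,
        1.27618090e-02,  4.92176405e-03, -1.11557074e-05]), 'tcp_pos': array([0.19468572, 0.64577027, 0.23041273]), 'orientation': array([ 2.52083907e+00,  1.87300687e+00, -1.93707214e-03]), 'contact_force': array([-0.55008521,  0.19843328,  0.58788318]), 'moment': array([ 0.03584159, -0.00091219, -0.00073109]), 'grip_width': 0.08522846967421799}
```

View pics/scene0.png

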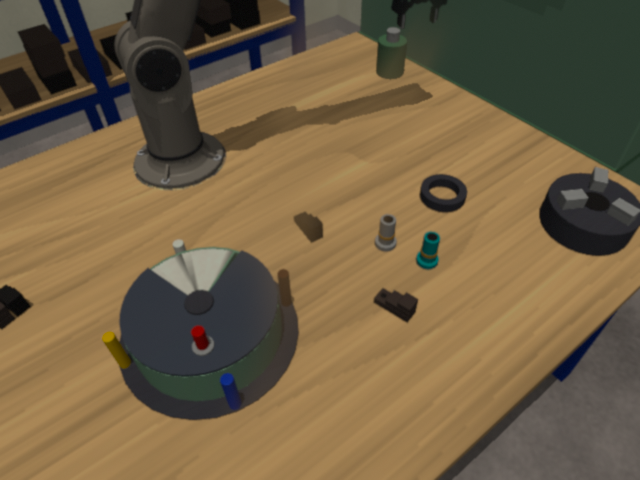

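View pics/top0.png

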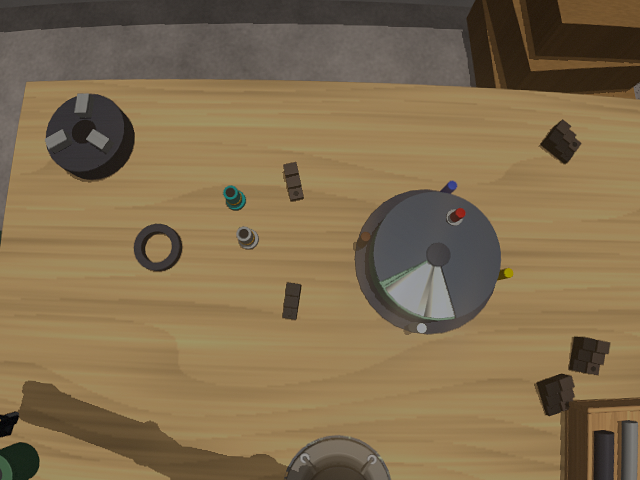

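The scene picture shows the drum at about (200,320), with the red handle at (200,338), yellow post at (113,345), blue at (230,385), white at (180,248) and brown behind at (284,280). The steel sleeve is at (386,232) and its turquoise look-alike at (429,250).

In the top picture the sleeve is at (246,237), the turquoise one at (234,197), jaws at (293,182) and (291,301), and the collar at (158,247).

Candidates for the sleeve, by top pixel: grey with a brass band (246,237), or turquoise (234,197). I choose the grey one and will check it in a crop.

Run:
```python
from h import *
import pickle
F=pickle.load(open('f0.pkl','rb'))
for n in F:
    f=F[n];hsv=cv2.cvtColor(f['color'],cv2.COLOR_RGB2HSV)
    for nm,lo,hi in(('red',(0,180,90),(4,255,255)),('yel',(22,200,120),(32,255,255)),('blue',(112,150,60),(125,255,255)),('turq',(80,120,50),(100,255,255))):
        m=cv2.inRange(hsv,lo,hi);k,l,s,c=cv2.connectedComponentsWithStats(m)
        for i in range(1,k):
            if s[i,4]>25: print(n,nm,s[i],c[i].round(1))
a=cv2.resize(F['top']['color'][170:270,200:330],None,fx=6,fy=6,interpolation=2)[:600,:800]
save('pics/c1.png',a)
save('pics/c2.png',cv2.resize(F['top']['color'][170:345,345:520],(600,600),interpolation=2))
save('pics/c3.png',cv2.resize(F['scene']['color'][200:280,360:460],None,fx=7,fy=7,interpolation=2))
```

```text
scene red [191 326  13  12 116] [197.1 331.3]
scene yel [102 332  13  11 104] [107.8 336.7]
scene blue [221 373  15  35 322] [228.5 388. ]
scene turq [423 232  17  23 241] [430.2 244.2]
scene turq [417 253  21  16 196] [426.4 261.6]
top red [455 208  10  10  70] [459.9 212.6]
top yel [504 268   9  10  69] [508.2 272.5]
top turq [224 186  14  14  88] [230.5 192.7]
top turq [226 191  20  18  82] [238.3 202.8]
```

View pics/c1.png

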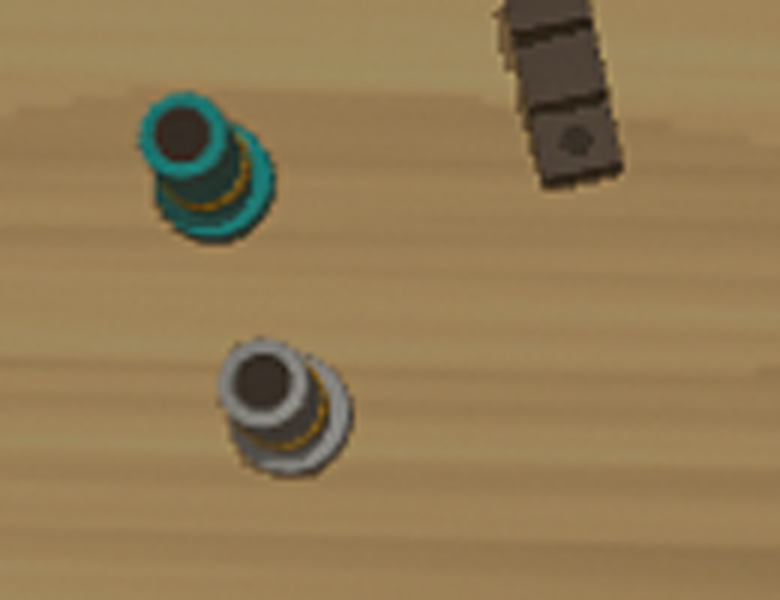

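View pics/c2.png

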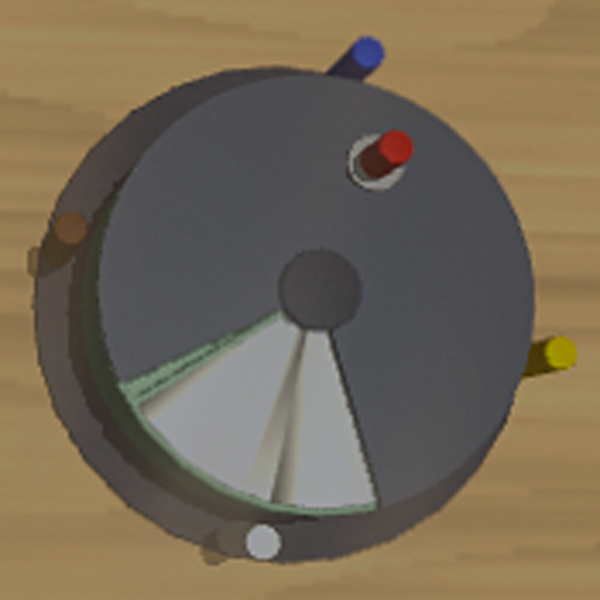

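View pics/c3.png

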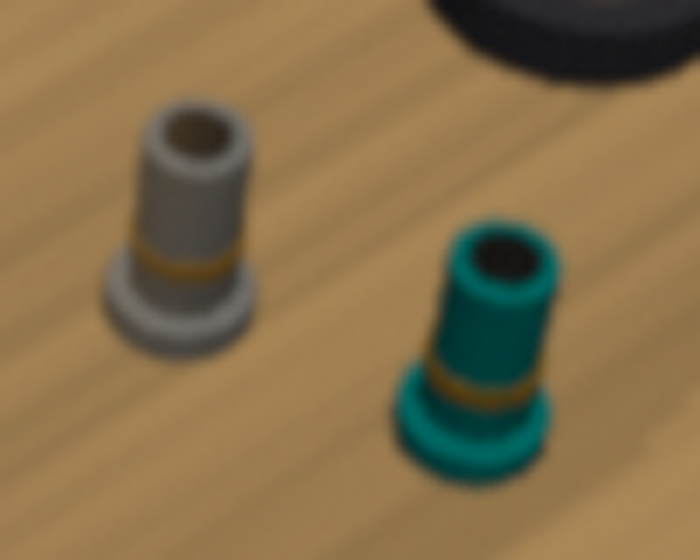

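Run:
```python
from h import *
import pickle
F=pickle.load(open('f0.pkl','rb'));T=F['top'];S=F['scene']
P={k:plane(T,uv,.1) for k,uv in dict(w=(421.5,327.5),b=(452.4,185.2),br=(365.2,236.2),y=(508.2,272.5)).items()}
for k in P:print(k,P[k].round(4))
c=sum(P.values())/4
A=np.array([[1,0]]);print('c',c)
for k in P:d=P[k]-c;print(k,np.hypot(*d[:2]),np.degrees(np.arctan2(d[1],d[0])))
print('mid',(P['w']+P['b'])/2,(P['y']+P['br'])/2)
h=plane(T,(459.9,212.6),.15);d=h-c;print('handle',h,np.hypot(*d[:2]),np.degrees(np.arctan2(d[1],d[0])))
print('hub',plane(T,(437.8,254.4),.108))
print('tri handle',tri(T,(459.9,212.6),S,(198,328)),'yel',tri(T,(508.2,272.5),S,(107.8,335)))
s=plane(T,(243.8,233.2),.078);print('sleeve',s,np.hypot(*s[:2]),tri(T,(243.8,233.2),S,(388.2,218.7)))
print('turq',plane(T,(230.2,192.2),.078))
for n,uv in dict(ja=(293,182),jb=(291,301),col=(158,247)).items():print(n,plane(T,uv,.03))
from scipy.spatial.transform import Rotation as Ro
o=r.get_obs();print(Ro.from_rotvec(o['orientation']).as_matrix().round(3))
```

```text
w [ 0.3665 -0.1641  0.1   ]
b [ 0.6769 -0.2355  0.1   ]
br [ 0.5574 -0.0432  0.1   ]
y [ 0.4863 -0.3549  0.1   ]
c [ 0.52177246 -0.19943327  0.1       ]
w 0.1592457428206256 167.16723661240718
b 0.1592577756877862 -13.09859891441469
br 0.16022460028119095 77.14300662044987
y 0.15948569858449071 -102.86081266981448
mid [ 0.52169543 -0.19979464  0.1       ] [ 0.52184948 -0.1990719   0.1       ]
handle [ 0.60375418 -0.2352009   0.15      ] 0.08944454103804984 -23.57105856259357
hub [ 0.52092166 -0.19800926  0.108     ]
tri handle (array([ 0.60381637, -0.23449788,  0.15064634]), np.float64(0.0010740694693101862)) yel (array([ 0.48625474, -0.3551861 ,  0.09970514]), np.float64(0.0002890361588235047))
sleeve [0.56085342 0.22100507 0.078     ] 0.6028265086341736 (array([0.56158955, 0.22194418, 0.07647263]), np.float64(0.0016128299367273102))
turq [0.65287867 0.25658583 0.078     ]
ja [0.69381745 0.12029227 0.03      ]
jb [0.41746374 0.11502208 0.03      ]
col [0.53166087 0.42739687 0.03      ]
[[ 0.289  0.957 -0.   ]
 [ 0.957 -0.289 -0.002]
 [-0.002  0.    -1.   ]]
```

The crop confirms the grey steel sleeve with a brass band, top centre at top pixel (244,233), which puts it at (0.561,0.221). Every post lies 159–160 mm from the drum centre (0.5218,-0.1994), and the handle at 89.4 mm, so the sizes agree. The opening is at 156.4° and the yellow post at -102.9°, so the handle must go from -23.6° to 77.1°.

I start by squaring up the tool.

```bash
python3 -m pendant '0 3 0 -6; 0 3.5 0 -6; 0 4 0 -4.8; 0 4 0 0;-4 0 0 0;-4 0 0 0' 0 60
cat >> h.py <<'E'
def st(tx=None,ty=None,tz=None):
    from scipy.spatial.transform import Rotation as Ro
    o=r.get_obs();M=Ro.from_rotvec(o['orientation']).as_matrix();p=o['tcp_pos']
    print('t',round(o['clock'],2),'p',p.round(4),'yaw',np.degrees(np.arctan2(M[1,0],M[0,0])).round(2),'zt',M[:,2].round(4),'w',round(o['grip_width'],4),'F',o['contact_force'].round(1),'J',o['joints'].round(2))
    if tx is not None: print('rows cm',(M.T@(np.array([tx,ty,tz])-p)*100).round(2))
E
python3 -c "
from h import *
st(.604,-.235,.24)"
```

```text
clock: 0.6
tcp_pos: [0.3375, 0.5542, 0.2211]
orientation: [-2.185, -2.255, 0.017]
contact_force: [0.9, -0.6, 0.6]
grip_width: 0.0856
t 0.6 p [0.3375 0.5542 0.2211] yaw 91.8 zt [-0.0086 -0.0064 -0.9999] w 0.0856 F [ 0.9 -0.6  0.6] J [-1.1   0.45 -0.02  1.62  0.    1.08  0.48]
rows cm [-79.72  24.14  -1.62]
```

```bash
python3 -m pendant '-4 1.2 -.2 2;-4 1.2 -.2 0;-4 1.2 -.2 0;-4 1.2 -.2 0;-4 1.2 -.2 0;-4 1.2 -.2 0;-4 1.2 -.2 0;-4 1.2 -.2 0';python3 -m pendant '-4 1.2 0 0;-4 1.2 0 0;-4 1.2 0 0;-4 1.2 0 0;-4 1.2 0 0;-4 1.2 0 0;-4 1.2 0 0;-4 1.2 0 0'; python3 -c "
from h import *
st(.604,-.235,.24)"
```

```text
clock: 1.27
tcp_pos: [0.4287, 0.2329, 0.2331]
orientation: [-2.224, -2.217, 0.034]
contact_force: [0.8, -0.7, -1.0]
grip_width: 0.0854
clock: 1.93
tcp_pos: [0.5186, -0.0878, 0.2361]
orientation: [-2.222, -2.218, 0.032]
contact_force: [0.3, 0.7, -0.5]
grip_width: 0.0855
t 1.93 p [ 0.5186 -0.0878  0.2361] yaw 89.9 zt [-0.0161 -0.0131 -0.9998] w 0.0855 F [ 0.3  0.7 -0.5] J [-0.26  0.24  0.35  1.91 -0.08  1.02  1.7 ]
rows cm [-14.71   8.56  -0.34]
```

```bash
python3 -m pendant '-3 1.8 0 0;-3 1.8 0 0;-3 1.8 0 0;-3 1.8 0 0;-2.2 1.2 0 0;0 0 0 0'; python3 -c "
from h import *
st(.604,-.235,.118)"
```

```text
clock: 2.43
tcp_pos: [0.6022, -0.2485, 0.2348]
orientation: [-2.235, -2.206, 0.04]
contact_force: [0.1, -0.9, 0.0]
grip_width: 0.0853
t 2.43 p [ 0.6022 -0.2485  0.2348] yaw 89.28 zt [-0.0191 -0.0174 -0.9997] w 0.0853 F [ 0.1 -0.9  0. ] J [-0.    0.46  0.4   1.62 -0.17  1.11  2.  ]
rows cm [ 1.56  0.38 11.65]
```

```bash
python3 -m pendant '1 .3 2 0;.4 .1 3 0;0 0 3 0;0 0 2.5 0;0 0 .7 0;0 0 0 0'; python3 -c "
from h import *
st(.604,-.235,.118)
f=r.grab_frame('scene');save('pics/s1.png',cv2.resize(f['color'][180:420,60:380],None,fx=2.5,fy=2.5))"
```

```text
clock: 2.93
tcp_pos: [0.6041, -0.2376, 0.118]
orientation: [-2.24, -2.202, 0.041]
contact_force: [-0.2, 0.5, -0.2]
grip_width: 0.0856
t 2.93 p [ 0.6041 -0.2376  0.118 ] yaw 89.04 zt [-0.019  -0.0178 -0.9997] w 0.0856 F [-0.2  0.5 -0.2] J [ 0.01  0.58  0.36  1.73 -0.22  0.89  2.01]
rows cm [ 0.26 -0.02 -0.01]
```

View pics/s1.png

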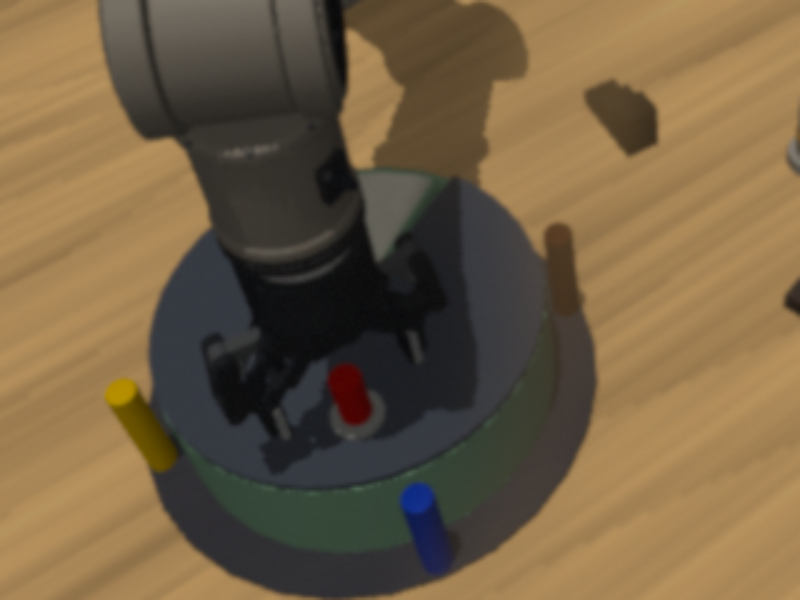

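The handle stands between the open pads, at crop pixel (350,395). I close on it.

```bash
python3 -m pendant '.25 0 0 0;0 0 0 0;0 0 0 0;0 0 0 0;0 0 0 0;0 0 0 0;0 0 0 0;0 0 0 0' 255 50; python3 -c "
from h import *
st(.604,-.235,.118)
import numpy as np
c=np.array([.5218,-.1994])
# chord steps
a=np.radians(np.linspace(-23.6,77.1,17));p=c+.09*np.c_[np.cos(a),np.sin(a)]
print((np.diff(p,axis=0)[:,::-1]*100).round(2))"
```

```text
clock: 3.65
tcp_pos: [0.6081, -0.2359, 0.1257]
orientation: [2.234, 2.196, -0.031]
contact_force: [0.7, -0.4, -1.9]
grip_width: 0.0202
t 3.65 p [ 0.6081 -0.2359  0.1257] yaw 89.04 zt [-0.0082 -0.0203 -0.9998] w 0.0202 F [ 0.7 -0.4 -1.9] J [ 0.01  0.57  0.36  1.72 -0.22  0.89  2.01]
rows cm [ 0.09 -0.4   0.77]
[[ 0.93  0.35]
 [ 0.96  0.24]
 [ 0.98  0.14]
 [ 0.99  0.03]
 [ 0.98 -0.08]
 [ 0.97 -0.19]
 [ 0.94 -0.29]
 [ 0.91 -0.4 ]
 [ 0.86 -0.49]
 [ 0.8  -0.58]
 [ 0.73 -0.67]
 [ 0.65 -0.74]
 [ 0.57 -0.81]
 [ 0.47 -0.87]
 [ 0.38 -0.91]
 [ 0.27 -0.95]]
```

```bash
python3 -m pendant '.93 .35 0 0;.96 .24 0 0;.98 .14 0 0;1 .03 0 0;1 -.08 0 0;.97 -.2 0 0;.94 -.3 0 0;.9 -.4 0 0'; python3 -c "
from h import *
st()
o=r.get_obs()['tcp_pos'][:2]-[.5218,-.1994];print(np.hypot(*o),np.degrees(np.arctan2(o[1],o[0])))"
```

```text
clock: 4.32
tcp_pos: [0.6064, -0.1616, 0.1256]
orientation: [2.238, 2.182, -0.039]
contact_force: [-1.1, -4.6, 3.3]
grip_width: 0.0203
t 4.32 p [ 0.6064 -0.1616  0.1256] yaw 88.57 zt [-0.0069 -0.0286 -0.9996] w 0.0203 F [-1.1 -4.6  3.3] J [-0.12  0.53  0.37  1.79 -0.2   0.86  1.88]
0.09263471212096423 24.063144838654306
```

```bash
python3 -m pendant '.9 -.45 0 0;.86 -.5 0 0;.8 -.58 0 0;.73 -.67 0 0;.65 -.74 0 0;.57 -.8 0 0;.47 -.87 0 0;.38 -.91 0 0'; python3 -c "
from h import *
st()
o=r.get_obs()['tcp_pos'][:2]-[.5218,-.1994];print(np.hypot(*o),np.degrees(np.arctan2(o[1],o[0])))"
```

```text
clock: 4.98
tcp_pos: [0.5424, -0.1121, 0.1256]
orientation: [2.24, 2.17, -0.06]
contact_force: [0.7, -12.1, -2.4]
grip_width: 0.0203
t 4.98 p [ 0.5424 -0.1121  0.1256] yaw 88.2 zt [-0.0119 -0.0428 -0.999 ] w 0.0203 F [  0.7 -12.1  -2.4] J [-0.24  0.43  0.39  1.96 -0.16  0.79  1.77]
0.08973959650495508 76.71168207224154
```

```bash
python3 -m pendant '0 0 0 0;0 0 0 0;0 0 0 0;0 0 0 0;0 0 0 0;0 0 0 0' 0;  python3 -m pendant '0 0 -2 0;0 0 -4 0;0 0 -4 0;3 -1 -3 0;4 0 0 0;4 0 0 0;4 0 0 0;4 0 0 0'
python3 - <<'E'
from h import *
st()
f=r.grab_frame('top');save('pics/t2.png',f['color'])
hsv=cv2.cvtColor(f['color'],cv2.COLOR_RGB2HSV)
m=cv2.inRange(hsv,(0,180,90),(4,255,255));k,l,s,c=cv2.connectedComponentsWithStats(m)
for i in range(1,k):
    if s[i,4]>25:
        h=plane(f,c[i],.15);d=h-[.5218,-.1994,0];print(s[i],c[i],h,np.hypot(*d[:2]),np.degrees(np.arctan2(d[1],d[0])))
E
```

```text
clock: 5.48
tcp_pos: [0.5394, -0.1049, 0.1249]
orientation: [2.238, 2.18, -0.057]
contact_force: [0.3, -0.6, -0.4]
grip_width: 0.0858
clock: 6.15
tcp_pos: [0.5395, 0.0858, 0.2538]
orientation: [2.257, 2.157, -0.054]
contact_force: [0.8, 0.4, 0.9]
grip_width: 0.0855
t 6.15 p [0.5395 0.0858 0.2538] yaw 87.42 zt [-0.0118 -0.0374 -0.9992] w 0.0855 F [0.8 0.4 0.9] J [-0.57  0.26  0.34  1.85 -0.06  1.07  1.31]
[395 239  10  10  76] [399.94736842 243.68421053] [ 0.53521307 -0.10943008  0.15      ] 0.09096426571228212 81.52057106374839
```

View pics/t2.png

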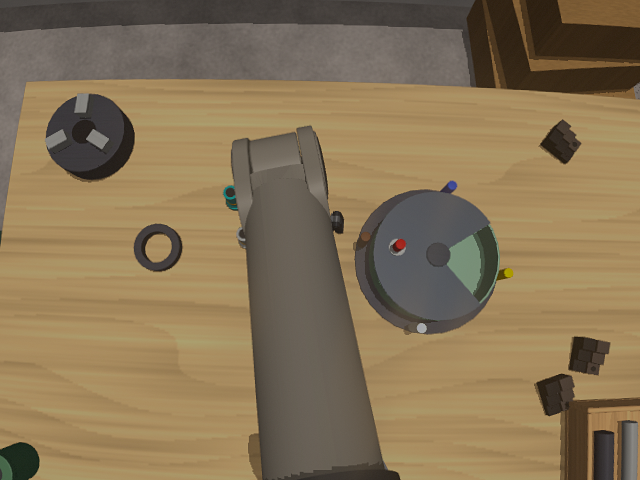

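The cover now shows its opening towards the yellow post, with corners at about (490,226) and (477,302) and the red handle at (400,244). The handle reads 81.5° against the 77.1° wanted, so I check this against the opening's edges.

Run:
```python
from h import *
f=r.grab_frame('top');save('pics/c4.png',cv2.resize(f['color'][180:340,350:520],None,fx=3.5,fy=3.5,interpolation=2))
for uv in ((490,226),(477,302)):
    p=plane(f,uv,.102)-[.5218,-.1994,0];print(np.hypot(*p[:2]),np.degrees(np.arctan2(p[1],p[0])))
# expected handle dirs projected
for a in (77.1,81.5):
    c=np.array([.5218,-.1994]);u=np.array([np.cos(np.radians(a)),np.sin(np.radians(a))])
    print(a,proj(f,[*(c+.09*u),.15]),[proj(f,[*(c+.139*np.array([np.cos(b),np.sin(b)])),.102]) for b in np.radians([a+180-40,a+180+40])])
```

```text
0.13420483108306216 -60.892959094511724
0.13059366552766996 -139.99691415268563
77.1 [401.0350304  240.47296622] [array([477.04042912, 307.12350454]), array([492.90427454, 226.96814898])]
81.5 [400.41509866 243.74993091] [array([480.76397053, 303.9805778 ]), array([490.43988874, 222.71813628])]
```

View pics/c4.png

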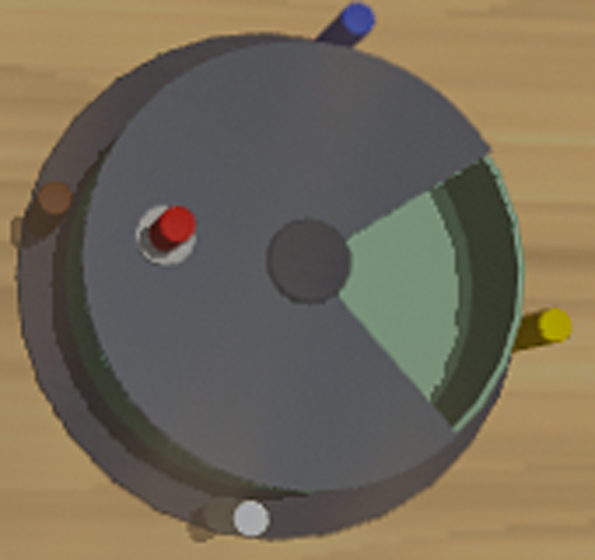

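The edges agree with 81.5°, so I must take back 4.4°. I regrasp, centred on the handle.

```bash
python3 -m pendant '-4 0 0 0;-4 0 0 0;-4 0 0 0;-4 0 0 0;-3 0 0 0;-.5 0 0 0;0 0 0 0;0 0 0 0'; python3 -c "
from h import *
st(.5352,-.1094,.12)"
```

```text
clock: 6.92
tcp_pos: [0.5359, -0.1015, 0.2589]
orientation: [2.227, 2.194, -0.049]
contact_force: [0.4, 0.3, 0.1]
grip_width: 0.0853
t 6.92 p [ 0.5359 -0.1015  0.2589] yaw 89.15 zt [-0.0117 -0.033  -0.9994] w 0.0853 F [0.4 0.3 0.1] J [-0.31  0.25  0.43  1.85 -0.08  1.07  1.71]
rows cm [-0.33  0.1  13.9 ]
```

```bash
python3 -m pendant '-.3 .1 3 0;0 0 3.5 0;0 0 3.5 0;0 0 2.5 0;0 0 .9 0;0 0 .2 0;0 0 0 0'; python3 -c "
from h import *
st(.5352,-.1094,.12)"
```

```text
clock: 7.5
tcp_pos: [0.5409, -0.096, 0.1197]
orientation: [2.209, 2.212, -0.035]
contact_force: [0.8, 0.9, 0.2]
grip_width: 0.0853
t 7.5 p [ 0.5409 -0.096   0.1197] yaw 90.09 zt [-0.005  -0.0269 -0.9996] w 0.0853 F [0.8 0.9 0.2] J [-0.25  0.43  0.38  1.98 -0.18  0.77  1.8 ]
rows cm [-1.34 -0.57  0.01]
```

```bash
python3 -m pendant '-1.3 -.5 0 0;-.1 -.1 0 0;0 0 0 0'; python3 -c "
from h import *
st(.5352,-.1094,.12)"
```

```text
clock: 7.75
tcp_pos: [0.5371, -0.1097, 0.1235]
orientation: [2.203, 2.213, -0.029]
contact_force: [0.1, -0.1, 0.0]
grip_width: 0.0853
t 7.75 p [ 0.5371 -0.1097  0.1235] yaw 90.27 zt [ 1.000e-04 -2.640e-02 -9.997e-01] w 0.0853 F [ 0.1 -0.1  0. ] J [-0.23  0.42  0.38  1.98 -0.18  0.77  1.83]
rows cm [ 0.04 -0.19  0.35]
```

```bash
python3 -m pendant '0 -.2 .2 0;0 0 0 0;0 0 0 0;0 0 0 0;0 0 0 0;0 0 0 0;0 0 0 0' 255 50; python3 -c "
from h import *
st(.5352,-.1094,.12)"
```

```text
clock: 8.33
tcp_pos: [0.5369, -0.1118, 0.1254]
orientation: [2.203, 2.206, -0.021]
contact_force: [0.4, 0.4, -1.8]
grip_width: 0.0205
t 8.33 p [ 0.5369 -0.1118  0.1254] yaw 90.07 zt [ 0.0073 -0.0267 -0.9996] w 0.0205 F [ 0.4  0.4 -1.8] J [-0.23  0.41  0.38  1.99 -0.18  0.77  1.83]
rows cm [ 0.26 -0.17  0.53]
```

```bash
python3 -m pendant '-.1 .5 0 0;0 .4 0 0;0 0 0 0;0 0 0 0'; python3 -c "
from h import *
st(.5436,-.113,.125)"
```

```text
clock: 8.67
tcp_pos: [0.545, -0.1134, 0.1253]
orientation: [2.206, 2.207, -0.026]
contact_force: [-3.6, 0.7, 4.1]
grip_width: 0.0203
t 8.67 p [ 0.545  -0.1134  0.1253] yaw 90.01 zt [ 0.0032 -0.0263 -0.9996] w 0.0203 F [-3.6  0.7  4.1] J [-0.22  0.43  0.38  1.96 -0.18  0.78  1.83]
rows cm [ 0.04 -0.14  0.03]
```

```bash
python3 -m pendant '0 -.14 0 0;0 0 0 0;0 0 0 0'; python3 -m pendant '0 0 0 0;0 0 0 0;0 0 0 0;0 0 0 0;0 0 0 0' 0;  python3 -m pendant '0 0 -2 0;0 0 -4 0;0 0 -4 0;3 0 -3 0;4 0 0 0;4 0 0 0;4 0 0 0;4 0 0 0'
cat > hd.py <<'E'
from h import *
st()
f=r.grab_frame('top')
hsv=cv2.cvtColor(f['color'],cv2.COLOR_RGB2HSV)
m=cv2.inRange(hsv,(0,180,90),(4,255,255));k,l,s,c=cv2.connectedComponentsWithStats(m)
for i in range(1,k):
    if s[i,4]>25:
        h=plane(f,c[i],.15);d=h-[.5218,-.1994,0];print(s[i],c[i],h,np.hypot(*d[:2]),np.degrees(np.arctan2(d[1],d[0])))
E
python3 hd.py
```

```text
clock: 8.92
tcp_pos: [0.5447, -0.1133, 0.1253]
orientation: [2.205, 2.206, -0.024]
contact_force: [-0.4, -1.0, 1.6]
grip_width: 0.0206
clock: 9.33
tcp_pos: [0.5452, -0.1118, 0.1248]
orientation: [2.202, 2.208, -0.022]
contact_force: [-0.4, 0.0, 0.1]
grip_width: 0.0791
clock: 10.0
tcp_pos: [0.5455, 0.0761, 0.2566]
orientation: [2.224, 2.182, -0.02]
contact_force: [0.3, -1.2, -0.9]
grip_width: 0.0855
t 10.0 p [0.5455 0.0761 0.2566] yaw 88.92 zt [ 0.0087 -0.0276 -0.9996] w 0.0855 F [ 0.3 -1.2 -0.9] J [-0.56  0.25  0.35  1.85 -0.06  1.06  1.36]
[396 235  10  10  75] [400.69333333 239.93333333] [ 0.54298796 -0.11097224  0.15      ] 0.09093073017897885 76.52552810243667
```

The handle reads 76.5°, so the opening is within 0.6° of the yellow post. Next, the sleeve.

```bash
python3 -m pendant '3.5 .4 0 0;3.5 .4 0 0;3.5 .4 0 0;2.5 .4 1 0;1 0 2 0;0 0 2 0;0 0 0 0;0 0 0 0'; python3 -c "
from h import *
st(.561,.2215,.13)"
```

```text
clock: 10.72
tcp_pos: [0.5615, 0.2346, 0.2022]
orientation: [2.2, 2.214, -0.007]
contact_force: [-0.0, -0.3, 0.6]
grip_width: 0.0856
t 10.72 p [0.5615 0.2346 0.2022] yaw 90.33 zt [ 0.0112 -0.0177 -0.9998] w 0.0856 F [-0.  -0.3  0.6] J [-0.71  0.4   0.27  1.77 -0.1   0.99  1.16]
rows cm [-1.18 -0.14  7.24]
```

```bash
python3 -m pendant '-1 -.2 2 0;-.2 0 3 0;0 0 2 0;0 0 0 0;0 0 0 0'; python3 -c "
from h import *
st(.561,.2215,.045)
f=r.grab_frame('scene');save('pics/s3.png',cv2.resize(f['color'][130:310,290:490],None,fx=3,fy=3))"
```

```text
clock: 11.13
tcp_pos: [0.5646, 0.2186, 0.137]
orientation: [2.203, 2.206, 0.004]
contact_force: [0.2, 0.8, -0.2]
grip_width: 0.0853
t 11.13 p [0.5646 0.2186 0.137 ] yaw 90.09 zt [ 0.0188 -0.0148 -0.9997] w 0.0853 F [ 0.2  0.8 -0.2] J [-0.68  0.47  0.25  1.84 -0.12  0.84  1.2 ]
rows cm [ 0.43 -0.53  9.19]
```

View pics/s3.png

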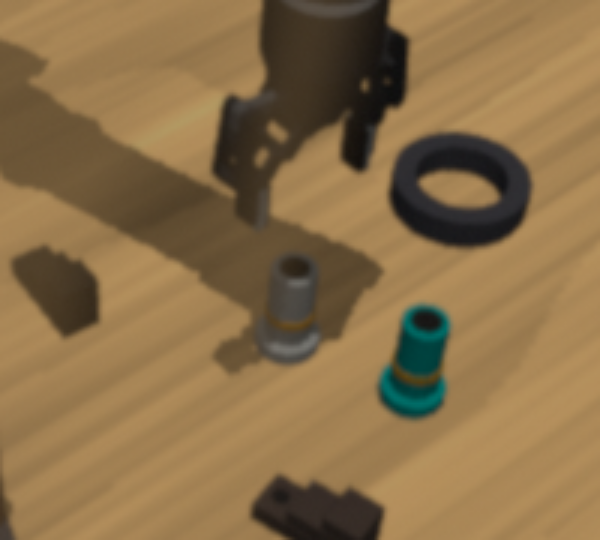

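The gripper is above the grey sleeve (crop 295,265), straddling it and well clear of the turquoise one (425,320). I descend.

```bash
python3 -m pendant '.3 -.4 1.5 0;.1 -.1 2 0;0 0 2 0;0 0 1.5 0;0 0 0 0'; python3 -c "
from h import *
st(.561,.2215,.045)"
```

```text
clock: 11.6
tcp_pos: [0.5688, 0.224, 0.0767]
orientation: [2.201, 2.2, 0.032]
contact_force: [-0.2, -0.9, -0.1]
grip_width: 0.0856
t 11.6 p [0.5688 0.224  0.0767] yaw 89.97 zt [ 0.0349 -0.0059 -0.9994] w 0.0856 F [-0.2 -0.9 -0.1] J [-0.66  0.55  0.23  1.87 -0.15  0.71  1.22]
rows cm [-0.24 -0.89  3.15]
```

```bash
python3 -m pendant '-.2 -.8 .6 0;0 -.2 .8 0;0 -.1 .8 0;0 0 .8 0;0 0 .2 0;0 0 0 0'; python3 -c "
from h import *
st(.561,.2215,.045)"
```

```text
clock: 12.1
tcp_pos: [0.5619, 0.2234, 0.0483]
orientation: [2.2, 2.198, 0.046]
contact_force: [-0.7, 0.3, 0.2]
grip_width: 0.0856
t 12.1 p [0.5619 0.2234 0.0483] yaw 89.95 zt [ 0.0431 -0.0012 -0.9991] w 0.0856 F [-0.7  0.3  0.2] J [-0.66  0.58  0.21  1.91 -0.16  0.63  1.22]
rows cm [-0.19 -0.1   0.32]
```

```bash
python3 -m pendant '-.2 -.1 .1 0;0 0 0 0;0 0 0 0;0 0 0 0;0 0 0 0;0 0 0 0;0 0 0 0;0 0 0 0' 255 60; python3 -c "
from h import *
st()"
```

```text
clock: 12.77
tcp_pos: [0.5615, 0.221, 0.0479]
orientation: [2.2, 2.197, 0.047]
contact_force: [0.6, -0.4, -0.9]
grip_width: 0.0321
t 12.77 p [0.5615 0.221  0.0479] yaw 89.91 zt [ 0.0438 -0.001  -0.999 ] w 0.0321 F [ 0.6 -0.4 -0.9] J [-0.65  0.58  0.21  1.91 -0.16  0.63  1.22]
```

```bash
python3 -m pendant '0 0 -1 0;0 0 -2 0;0 0 -3 0;0 0 -3 0;0 0 -3 0;0 0 -3 0;0 0 -3 0;0 0 -3 0'; python3 -c "
from h import *
st(.503,-.282,.25)
f=r.grab_frame('scene');save('pics/s4.png',f['color'])"
```

```text
clock: 13.43
tcp_pos: [0.5421, 0.2172, 0.2562]
orientation: [2.206, 2.204, 0.001]
contact_force: [0.9, 0.4, -5.8]
grip_width: 0.0321
t 13.43 p [0.5421 0.2172 0.2562] yaw 89.93 zt [ 0.0166 -0.016  -0.9997] w 0.0321 F [ 0.9  0.4 -5.8] J [-0.73  0.3   0.29  1.77 -0.07  1.07  1.15]
rows cm [-49.91  -3.87   1.36]
```

View pics/s4.png

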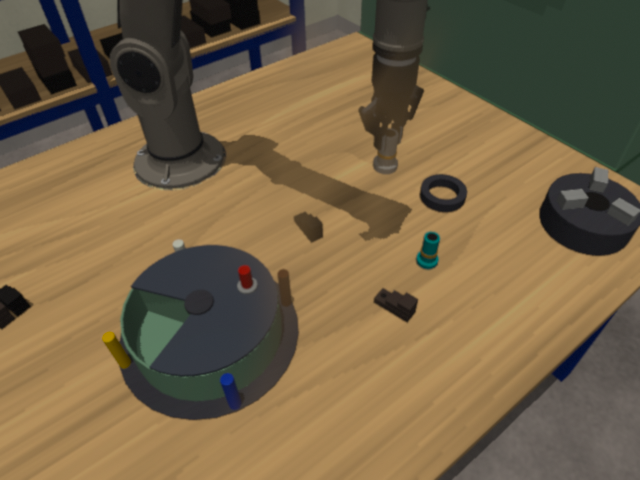

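The sleeve hangs in the gripper at (385,155), its foot about 0.21 m up. The opening faces yellow at (113,345). I carry it across.

```bash
python3 -m pendant '-3 0 0 0;-3.5 0 0 0;-3.5 0 0 0;-3.5 0 0 0;-3.5 0 0 0;-3.5 0 0 0;-3.5 0 0 0;-3.5 0 0 0';python3 -m pendant '-3.5 -.5 0 0;-3.5 -.5 0 0;-3.5 -.5 0 0;-3.5 -.5 0 0;-3 -.5 0 0;-2 -.5 0 0;0 0 0 0;0 0 0 0'; python3 -c "
from h import *
st(.503,-.282,.25)"
```

```text
clock: 14.15
tcp_pos: [0.5419, -0.0542, 0.2674]
orientation: [2.187, 2.23, 0.027]
contact_force: [0.1, -0.2, -7.1]
grip_width: 0.0323
clock: 14.82
tcp_pos: [0.5026, -0.2636, 0.2649]
orientation: [2.208, 2.217, 0.015]
contact_force: [1.1, 0.9, -5.9]
grip_width: 0.0323
t 14.82 p [ 0.5026 -0.2636  0.2649] yaw 90.25 zt [ 0.0156 -0.0021 -0.9999] w 0.0323 F [ 1.1  0.9 -5.9] J [-0.05  0.28  0.53  1.82 -0.17  1.07  2.11]
rows cm [-1.84  0.    1.5 ]
```

```bash
python3 -m pendant '-1.7 0 1 0;-.3 -.1 2 0;-.2 -.1 2 0;-.1 -.1 2 0;-.1 -.1 1.5 0;0 0 0 0;0 0 0 0'; python3 -c "
from h import *
st(.503,-.282,.166)
f=r.grab_frame('top');save('pics/c5.png',cv2.resize(f['color'][170:345,345:520],(600,600),interpolation=2))
f=r.grab_frame('scene');save('pics/c6.png',cv2.resize(f['color'][200:420,50:330],(760,597),interpolation=2))"
```

```text
clock: 15.4
tcp_pos: [0.5005, -0.2805, 0.1764]
orientation: [2.203, 2.23, 0.02]
contact_force: [-0.7, -0.5, -5.2]
grip_width: 0.0325
t 15.4 p [ 0.5005 -0.2805  0.1764] yaw 90.69 zt [ 0.0141  0.004  -0.9999] w 0.0325 F [-0.7 -0.5 -5.2] J [ 0.02  0.4   0.5   1.89 -0.25  0.9   2.22]
rows cm [-0.16  0.24  1.04]
```

View pics/c5.png

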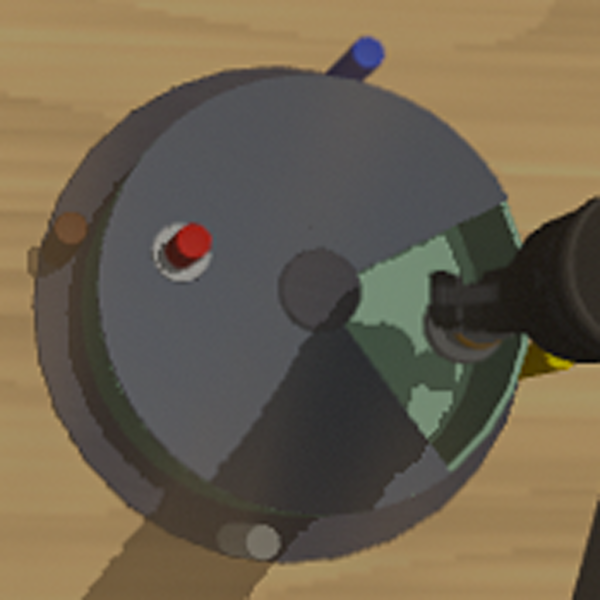

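View pics/c6.png

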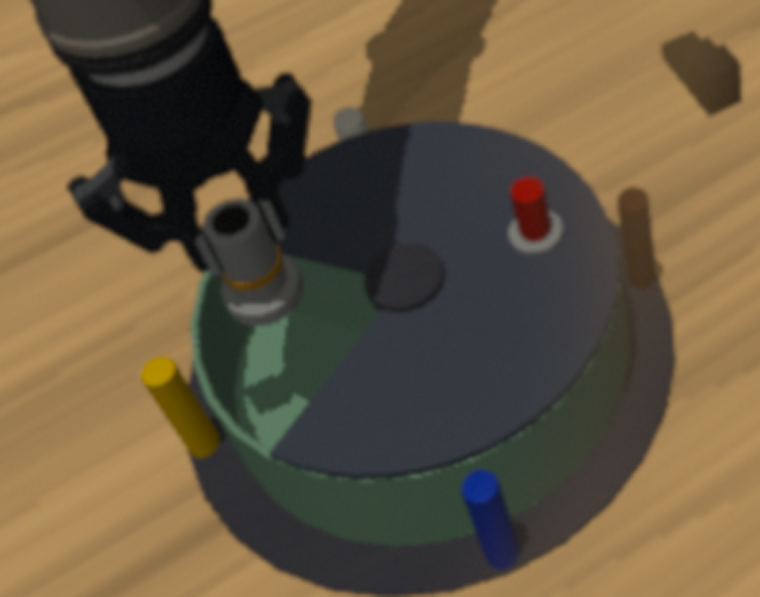

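The sleeve is over the opening; its foot is at top-crop (465,325), between the opening's edges. I check its radius before lowering.

```bash
python3 -c "
from h import *
f=r.grab_frame('top');p=plane(f,(480.6,264.8),.1764-.048)-[.5218,-.1994,0];print(np.hypot(*p[:2]),np.degrees(np.arctan2(p[1],p[0])))"
python3 -m pendant '.1 .4 1 0;0 .1 1 0;0 0 1 0;0 0 1 0;0 0 .5 0;0 0 0 0'; python3 -c "
from h import *
st(.504,-.278,.1)"
```

```text
0.08747726182128011 -105.52635120859713
clock: 16.05
tcp_pos: [0.5105, -0.2799, 0.1311]
orientation: [2.195, 2.226, 0.026]
contact_force: [-0.0, 0.2, -5.6]
grip_width: 0.0325
t 16.05 p [ 0.5105 -0.2799  0.1311] yaw 90.79 zt [ 0.0227  0.0014 -0.9997] w 0.0325 F [-0.   0.2 -5.6] J [ 0.04  0.46  0.46  1.91 -0.3   0.81  2.25]
rows cm [ 0.2  -0.72  3.09]
```

```bash
python3 -m pendant '.1 -.6 .4 0;.1 -.3 .9 0;0 -.1 .9 0;0 -.1 .8 0;0 0 0 0'; python3 -c "
from h import *
st(.504,-.278,.064)"
```

```text
clock: 16.47
tcp_pos: [0.4983, -0.2781, 0.0975]
orientation: [2.197, 2.225, 0.025]
contact_force: [-0.3, 0.4, -5.0]
grip_width: 0.0327
t 16.47 p [ 0.4983 -0.2781  0.0975] yaw 90.74 zt [ 0.0217  0.0014 -0.9998] w 0.0327 F [-0.3  0.4 -5. ] J [ 0.07  0.5   0.44  1.96 -0.32  0.73  2.28]
rows cm [0.   0.5  3.36]
```

```bash
python3 -m pendant '0 .2 .8 0;0 0 .8 0;0 0 .7 0;0 0 .3 0;0 0 0 0;0 0 0 0'; python3 -c "
from h import *
st(.504,-.278,.06)
f=r.grab_frame('scene');save('pics/c7.png',cv2.resize(f['color'][200:420,50:330],(760,597),interpolation=2))"
```

```text
clock: 16.97
tcp_pos: [0.5017, -0.2783, 0.0681]
orientation: [2.197, 2.225, 0.025]
contact_force: [0.1, -0.0, -4.7]
grip_width: 0.0329
t 16.97 p [ 0.5017 -0.2783  0.0681] yaw 90.74 zt [ 0.0218  0.0013 -0.9998] w 0.0329 F [ 0.1 -0.  -4.7] J [ 0.09  0.54  0.41  1.97 -0.35  0.68  2.31]
rows cm [0.03 0.21 0.82]
```

View pics/c7.png

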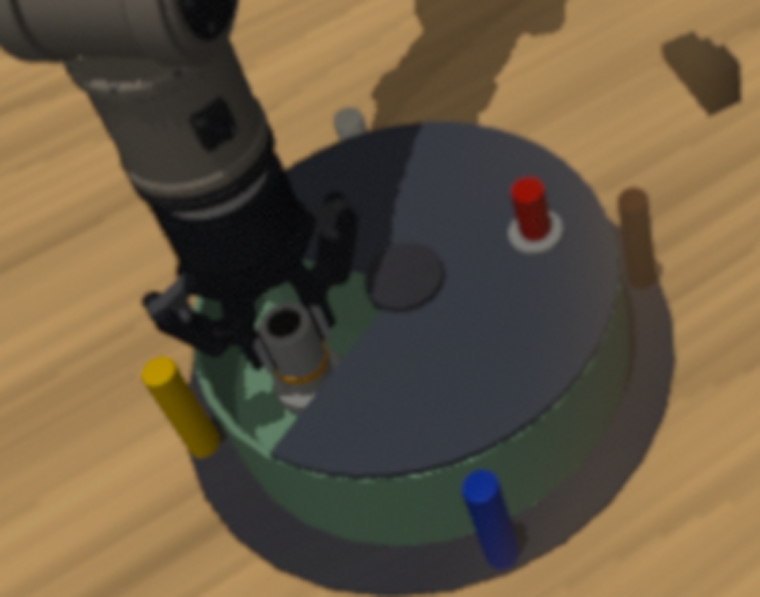

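The sleeve is inside the compartment, its top at crop (285,322), clear of the cover edge. I ease it down until it touches.

```bash
python3 -m pendant '0 0 .3 0;0 0 .2 0;0 0 0 0'; python3 -m pendant '0 0 .2 0;0 0 .1 0;0 0 0 0';python3 -c "
from h import *
st(.504,-.278,.06)"
```

```text
clock: 17.27
tcp_pos: [0.5026, -0.2786, 0.0637]
orientation: [2.195, 2.224, 0.027]
contact_force: [0.6, -0.0, -5.0]
grip_width: 0.0323
clock: 17.52
tcp_pos: [0.5029, -0.2788, 0.0608]
orientation: [2.195, 2.224, 0.027]
contact_force: [-0.3, -0.3, -6.3]
grip_width: 0.0325
t 17.52 p [ 0.5029 -0.2788  0.0608] yaw 90.75 zt [ 2.450e-02  3.000e-04 -9.997e-01] w 0.0325 F [-0.3 -0.3 -6.3] J [ 0.09  0.56  0.41  1.97 -0.36  0.67  2.31]
rows cm [0.07 0.11 0.08]
```

```bash
python3 -m pendant '0 0 .12 0;0 0 0 0'; python3 -m pendant '0 0 .12 0;0 0 0 0';python3 -c "
from h import *
st()"
```

```text
clock: 17.68
tcp_pos: [0.5032, -0.279, 0.0603]
orientation: [2.195, 2.223, 0.028]
contact_force: [-0.4, 0.2, -5.4]
grip_width: 0.0325
clock: 17.85
tcp_pos: [0.5033, -0.2792, 0.0604]
orientation: [2.195, 2.223, 0.029]
contact_force: [0.6, 0.1, -5.6]
grip_width: 0.0326
t 17.85 p [ 0.5033 -0.2792  0.0604] yaw 90.72 zt [ 2.590e-02  9.000e-04 -9.997e-01] w 0.0326 F [ 0.6  0.1 -5.6] J [ 0.09  0.56  0.41  1.97 -0.36  0.66  2.31]
```

```bash
python3 -m pendant '0 0 .25 0;0 0 .1 0'; python3 -c "
from h import *
st()"
```

```text
clock: 18.02
tcp_pos: [0.5036, -0.2796, 0.0601]
orientation: [2.196, 2.222, 0.033]
contact_force: [-3.2, 2.3, 3.3]
grip_width: 0.0322
t 18.02 p [ 0.5036 -0.2796  0.0601] yaw 90.67 zt [ 0.0273  0.0027 -0.9996] w 0.0322 F [-3.2  2.3  3.3] J [ 0.1   0.56  0.4   1.97 -0.37  0.66  2.32]
```

It touched down: the force went from -5.5 to +3.3 N at TCP z 0.060, as predicted. I open partway.

```bash
python3 -m pendant '0 0 .1 0;0 0 0 0'; python3 -m pendant '0 0 0 0;0 0 0 0;0 0 0 0;0 0 0 0' 110; python3 -c "
from h import *
st()
f=r.grab_frame('scene');save('pics/c8.png',cv2.resize(f['color'][200:420,50:330],(760,597),interpolation=2))
f=r.grab_frame('top');save('pics/c9.png',cv2.resize(f['color'][170:345,345:520],(600,600),interpolation=2))"
```

```text
clock: 18.18
tcp_pos: [0.5035, -0.2796, 0.0603]
orientation: [2.196, 2.221, 0.035]
contact_force: [-0.8, -1.2, -5.3]
grip_width: 0.0322
clock: 18.52
tcp_pos: [0.5059, -0.281, 0.0614]
orientation: [2.193, 2.218, 0.037]
contact_force: [0.3, 0.8, 0.6]
grip_width: 0.0486
t 18.52 p [ 0.5059 -0.281   0.0614] yaw 90.65 zt [ 3.280e-02  6.000e-04 -9.995e-01] w 0.0486 F [0.3 0.8 0.6] J [ 0.1   0.56  0.4   1.96 -0.37  0.66  2.32]
```

View pics/c8.png

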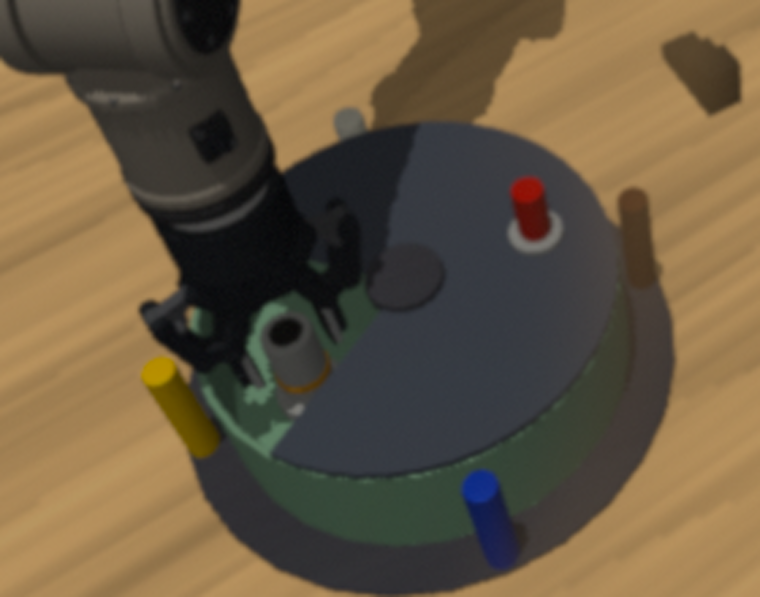

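The sleeve stands upright, its top at crop (290,330), with clear gaps to both pads. I retreat upward.

```bash
python3 -m pendant '0 0 -.8 0;0 0 -1.5 0;0 0 -2 0;0 0 -3 0;0 0 -3 0;0 0 -4 0;0 0 -4 0;0 0 0 0'
python3 - <<'E'
from h import *
st(.5425,-.112,.25)
f=r.grab_frame('scene');save('pics/c10.png',cv2.resize(f['color'][200:420,50:330],(760,597),interpolation=2))
f=r.grab_frame('top');save('pics/c11.png',cv2.resize(f['color'][170:345,345:520],(600,600),interpolation=2))
E
python3 hd.py
```

```text
clock: 19.28
tcp_pos: [0.4977, -0.2813, 0.2531]
orientation: [2.198, 2.219, 0.031]
contact_force: [1.6, -1.7, 1.0]
grip_width: 0.0485
t 19.28 p [ 0.4977 -0.2813  0.2531] yaw 90.54 zt [ 0.0267  0.0016 -0.9996] w 0.0485 F [ 1.6 -1.7  1. ] J [-0.02  0.3   0.54  1.83 -0.19  1.04  2.17]
rows cm [16.89  4.63  0.46]
t 19.38 p [ 0.4956 -0.2794  0.2475] yaw 90.59 zt [ 0.02    0.0046 -0.9998] w 0.0486 F [-0.7  0.5 -0.3] J [-0.02  0.3   0.54  1.84 -0.19  1.04  2.17]
[396 235  10  10  75] [400.69333333 239.93333333] [ 0.54298796 -0.11097224  0.15      ] 0.09093073017897885 76.52552810243667
```

View pics/c10.png

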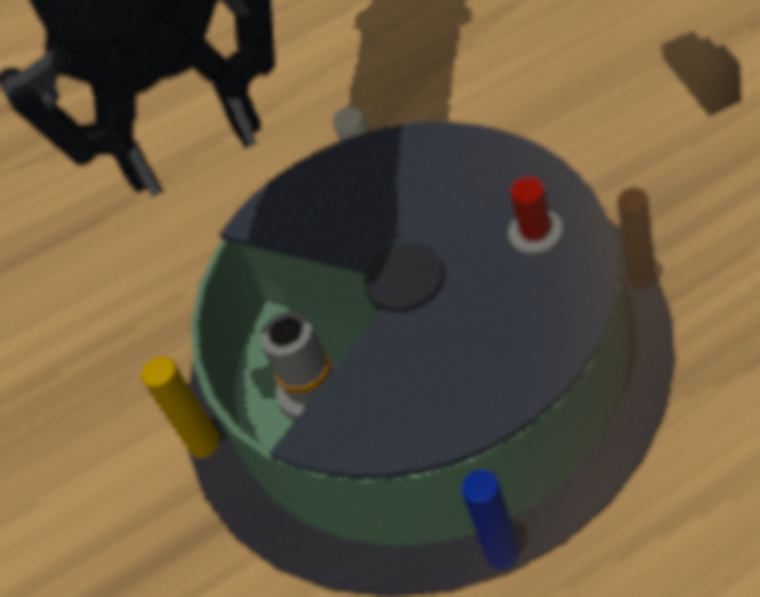

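View pics/c11.png

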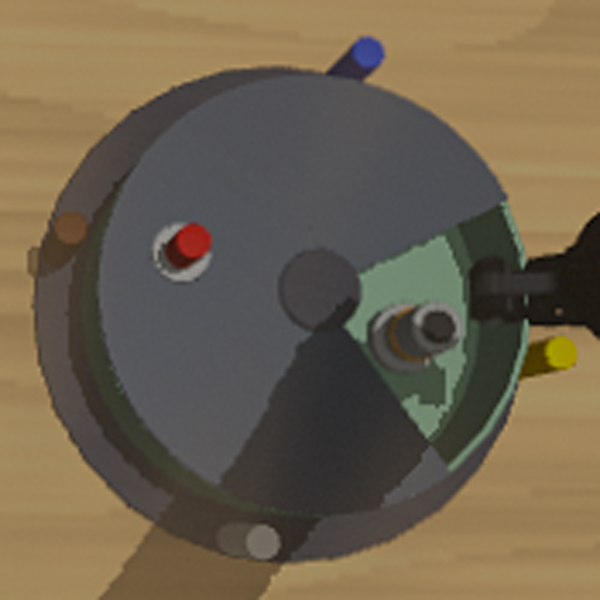

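The sleeve stands upright on the floor (scene-crop top at (288,328), whole flange visible in the top view at (400,335)). The handle is still at 76.5°. Now I take it to -12.8°.

```bash
python3 -m pendant '3.5 1 0 0;3.5 1 0 0;3.5 1 0 0;3.5 1 0 0;2.2 .5 0 0;.5 0 0 0;0 0 0 0;0 0 0 0' 0; python3 -c "
from h import *
st(.543,-.111,.15)"
```

```text
clock: 20.1
tcp_pos: [0.5317, -0.105, 0.2351]
orientation: [-2.211, -2.222, 0.0]
contact_force: [0.3, -0.2, 0.1]
grip_width: 0.0855
t 20.1 p [ 0.5317 -0.105   0.2351] yaw 90.3 zt [-0.005   0.0049 -1.    ] w 0.0855 F [ 0.3 -0.2  0.1] J [-0.3   0.27  0.46  1.89 -0.15  1.02  1.8 ]
rows cm [-0.64  1.17  8.5 ]
```

```bash
python3 -m pendant '-.6 .8 2 0;0 0 2 0;0 0 2 0;0 0 1.5 0;0 0 0 0;0 0 0 0'; python3 -c "
from h import *
st(.543,-.111,.122)"
```

```text
clock: 20.6
tcp_pos: [0.5357, -0.123, 0.1557]
orientation: [-2.228, -2.207, 0.009]
contact_force: [0.6, -0.3, 0.1]
grip_width: 0.0854
t 20.6 p [ 0.5357 -0.123   0.1557] yaw 89.47 zt [-8.3e-03  2.0e-04 -1.0e+00] w 0.0854 F [ 0.6 -0.3  0.1] J [-0.24  0.39  0.44  1.95 -0.21  0.86  1.88]
rows cm [1.2  0.74 3.36]
```

```bash
python3 -m pendant '1.1 .7 .3 0;.1 .2 .8 0;0 0 .8 0;0 0 .8 0;0 0 .4 0;0 0 0 0'; python3 -c "
from h import *
st(.543,-.111,.122)"
```

```text
clock: 21.1
tcp_pos: [0.5471, -0.1124, 0.1245]
orientation: [-2.234, -2.206, 0.005]
contact_force: [-0.6, -0.3, -0.4]
grip_width: 0.0856
t 21.1 p [ 0.5471 -0.1124  0.1245] yaw 89.29 zt [-3.7e-03 -6.0e-04 -1.0e+00] w 0.0856 F [-0.6 -0.3 -0.4] J [-0.24  0.44  0.42  1.95 -0.24  0.8   1.88]
rows cm [ 0.13 -0.41  0.25]
```

```bash
python3 -m pendant '.1 -.4 .2 0;0 0 0 0;0 0 0 0'; python3 -m pendant '0 0 0 0;0 0 0 0;0 0 0 0;0 0 0 0;0 0 0 0;0 0 0 0;0 0 0 0' 255 50; python3 -c "
from h import *
st(.543,-.111,.122)
c=np.array([.5218,-.1994])
a=np.radians(np.linspace(76.5,-12.8,16));p=c+.09*np.c_[np.cos(a),np.sin(a)]
print((np.diff(p,axis=0)[:,::-1]*100).round(2).tolist())
print(p[-1])"
```

```text
clock: 21.35
tcp_pos: [0.5425, -0.1113, 0.1221]
orientation: [-2.233, -2.206, 0.006]
contact_force: [-0.1, 0.1, 0.1]
grip_width: 0.0853
clock: 21.93
tcp_pos: [0.5431, -0.1131, 0.1237]
orientation: [2.237, 2.205, -0.004]
contact_force: [1.1, 0.8, -2.3]
grip_width: 0.0206
t 21.93 p [ 0.5431 -0.1131  0.1237] yaw 89.18 zt [-0.0014 -0.0019 -1.    ] w 0.0206 F [ 1.1  0.8 -2.3] J [-0.24  0.44  0.42  1.96 -0.24  0.79  1.88]
rows cm [ 0.21 -0.01  0.17]
[[-0.27, 0.9], [-0.36, 0.86], [-0.44, 0.82], [-0.53, 0.77], [-0.6, 0.71], [-0.68, 0.65], [-0.74, 0.57], [-0.79, 0.49], [-0.84, 0.41], [-0.88, 0.32], [-0.91, 0.23], [-0.93, 0.13], [-0.93, 0.03], [-0.93, -0.06], [-0.92, -0.16]]
[ 0.60956344 -0.21933936]
```

Well centred this time. Now I lead it round.

```bash
python3 -m pendant '-.27 .9 0 0;-.36 .86 0 0;-.44 .82 0 0;-.53 .77 0 0;-.6 .71 0 0;-.68 .65 0 0;-.74 .57 0 0;-.79 .49 0 0'; python3 -c "
from h import *
st()
o=r.get_obs()['tcp_pos'][:2]-[.5218,-.1994];print(np.hypot(*o),np.degrees(np.arctan2(o[1],o[0])))"
```

```text
clock: 22.6
tcp_pos: [0.6002, -0.1562, 0.1236]
orientation: [-2.224, -2.201, 0.008]
contact_force: [-6.3, 0.0, 7.0]
grip_width: 0.0201
t 22.6 p [ 0.6002 -0.1562  0.1236] yaw 89.41 zt [-0.0125  0.0057 -0.9999] w 0.0201 F [-6.3  0.   7. ] J [-0.14  0.54  0.41  1.8  -0.27  0.88  1.95]
0.08947639259338928 28.8651105811964
```

```bash
python3 -m pendant '-.84 .4 0 0;-.88 .32 0 0;-.9 .23 0 0;-.93 .13 0 0;-.93 .03 0 0;-.9 -.06 0 0;0 0 0 0'; python3 -c "
from h import *
st(.6096,-.2193,.123)
o=r.get_obs()['tcp_pos'][:2]-[.5218,-.1994];print(np.hypot(*o),np.degrees(np.arctan2(o[1],o[0])))"
```

```text
clock: 23.18
tcp_pos: [0.6109, -0.2131, 0.1237]
orientation: [-2.215, -2.195, 0.01]
contact_force: [-4.5, -3.6, 4.7]
grip_width: 0.0205
t 23.18 p [ 0.6109 -0.2131  0.1237] yaw 89.46 zt [-0.0209  0.0117 -0.9997] w 0.0205 F [-4.5 -3.6  4.7] J [-0.05  0.58  0.41  1.72 -0.29  0.92  2.04]
rows cm [-0.62 -0.12  0.07]
0.09010612861994827 -8.770848935568218
```

```bash
python3 -m pendant '-.5 -.1 0 0;0 0 0 0;0 0 0 0'; python3 -c "
from h import *
st(.6096,-.2193,.123)"; python3 hd.py
```

```text
clock: 23.43
tcp_pos: [0.61, -0.2182, 0.1237]
orientation: [-2.214, -2.193, 0.01]
contact_force: [-4.5, 3.1, 5.6]
grip_width: 0.0203
t 23.43 p [ 0.61   -0.2182  0.1237] yaw 89.45 zt [-0.0226  0.0134 -0.9997] w 0.0203 F [-4.5  3.1  5.6] J [-0.04  0.59  0.41  1.72 -0.29  0.92  2.05]
rows cm [-0.11 -0.04  0.07]
t 23.43 p [ 0.61   -0.2182  0.1237] yaw 89.45 zt [-0.0226  0.0134 -0.9997] w 0.0203 F [-4.5  3.1  5.6] J [-0.04  0.59  0.41  1.72 -0.29  0.92  2.05]
```

Now I release, rise and look.

```bash
python3 -m pendant '0 0 0 0;0 0 0 0;0 0 0 0;0 0 0 0;0 0 0 0;0 0 0 0' 0; python3 -m pendant '0 0 -2 0;0 0 -3.5 0;0 0 -4 0;3 0 -3 0;4 0 0 0;4 0 0 0;4 0 0 0;4 0 0 0'; python3 -m pendant '4 0 0 0;4 0 0 0;4 0 0 0;0 0 0 0;0 0 0 0'; python3 hd.py;python3 -c "
from h import *
f=r.grab_frame('top');save('pics/c12.png',cv2.resize(f['color'][170:345,345:520],(600,600),interpolation=2))"
```

```text
clock: 23.98
tcp_pos: [0.6134, -0.2157, 0.1225]
orientation: [-2.212, -2.199, 0.006]
contact_force: [-0.1, 0.1, -0.8]
grip_width: 0.0853
clock: 24.65
tcp_pos: [0.6173, -0.0353, 0.2557]
orientation: [-2.239, -2.178, 0.01]
contact_force: [-0.1, -0.4, -0.1]
grip_width: 0.0854
clock: 25.07
tcp_pos: [0.6197, 0.1039, 0.2579]
orientation: [-2.221, -2.193, -0.0]
contact_force: [-0.2, -1.6, 0.2]
grip_width: 0.0856
t 25.07 p [0.6197 0.1039 0.2579] yaw 89.28 zt [-0.0142  0.0148 -0.9998] w 0.0856 F [-0.2 -1.6  0.2] J [-0.54  0.4   0.39  1.66 -0.18  1.13  1.45]
[447 205   9  10  66] [451.         209.31818182] [ 0.61014455 -0.21652035  0.15      ] 0.08998814739496411 -10.967444364457357
```

View pics/c12.png

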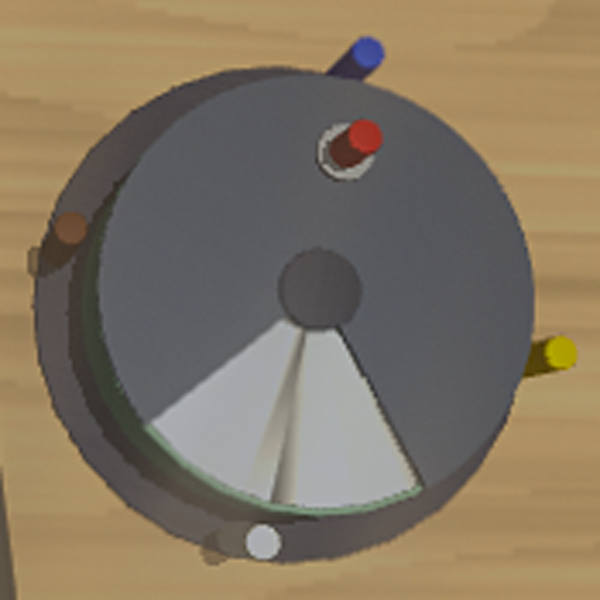

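The opening now lies over the white quarter, with no compartment showing, but the handle is at -11.0°, 1.8° short. There is plenty of time, so I trim it with one more pinch.

```bash
python3 -m pendant '-4 0 0 0;-4 0 0 0;-4 0 0 0;-4 0 0 0;-4 0 0 0;-4 0 0 0;-3.5 0 0 0;-3 0 0 0'; python3 -m pendant '-1.5 0 0 0;0 0 0 0;0 0 0 0';python3 -c "
from h import *
st(.6101,-.2165,.17)"
```

```text
clock: 25.83
tcp_pos: [0.6127, -0.2144, 0.2526]
orientation: [-2.225, -2.189, -0.002]
contact_force: [0.8, 1.3, -0.5]
grip_width: 0.0857
clock: 26.08
tcp_pos: [0.6057, -0.2484, 0.253]
orientation: [-2.254, -2.166, 0.008]
contact_force: [-0.1, -0.2, 0.2]
grip_width: 0.0852
t 26.08 p [ 0.6057 -0.2484  0.253 ] yaw 87.7 zt [-0.0146  0.0078 -0.9999] w 0.0852 F [-0.1 -0.2  0.2] J [-0.04  0.46  0.48  1.59 -0.23  1.16  2.02]
rows cm [3.14 0.43 8.32]
```

```bash
python3 -m pendant '2.6 .3 1 0;.4 .1 2 0;0 0 2 0;0 0 2 0;0 0 1 0;0 0 0 0;0 0 0 0';python3 -c "
from h import *
st(.6101,-.2165,.122)"
```

```text
clock: 26.67
tcp_pos: [0.6098, -0.215, 0.1724]
orientation: [-2.257, -2.164, 0.002]
contact_force: [0.5, 0.2, 0.7]
grip_width: 0.0851
t 26.67 p [ 0.6098 -0.215   0.1724] yaw 87.58 zt [-0.0109  0.0095 -0.9999] w 0.0851 F [0.5 0.2 0.7] J [-0.07  0.53  0.45  1.7  -0.27  0.99  2.  ]
rows cm [-0.19  0.09  5.04]
```

```bash
python3 -m pendant '-.1 0 1 0;0 0 1.2 0;0 0 1.2 0;0 0 1.2 0;0 0 .4 0;0 0 0 0;0 0 0 0';python3 -c "
from h import *
st(.6101,-.2165,.122)"
```

```text
clock: 27.25
tcp_pos: [0.6108, -0.216, 0.1199]
orientation: [-2.26, -2.166, -0.001]
contact_force: [-0.4, 0.4, 0.5]
grip_width: 0.0852
t 27.25 p [ 0.6108 -0.216   0.1199] yaw 87.59 zt [-0.0071  0.0087 -0.9999] w 0.0852 F [-0.4  0.4  0.5] J [-0.05  0.59  0.42  1.73 -0.3   0.9   2.03]
rows cm [-0.05 -0.07 -0.21]
```

```bash
python3 -m pendant '0 0 0 0;0 0 0 0;0 0 0 0;0 0 0 0;0 0 0 0;0 0 0 0;0 0 0 0' 255 50; python3 -m pendant '-.3 0 0 0;0 0 0 0;0 0 0 0'; python3 -c "
from h import *
st(.6101,-.221,.122)"
```

```text
clock: 27.83
tcp_pos: [0.6119, -0.217, 0.1218]
orientation: [-2.262, -2.168, -0.003]
contact_force: [0.5, 0.3, -3.3]
grip_width: 0.0203
clock: 28.08
tcp_pos: [0.6115, -0.219, 0.1218]
orientation: [-2.26, -2.168, -0.004]
contact_force: [0.7, 2.3, -0.1]
grip_width: 0.02
t 28.08 p [ 0.6115 -0.219   0.1218] yaw 87.61 zt [-0.0049  0.009  -0.9999] w 0.02 F [ 0.7  2.3 -0.1] J [-0.04  0.58  0.42  1.73 -0.3   0.9   2.03]
rows cm [-0.2  -0.13 -0.02]
```

```bash
python3 -m pendant '-.25 0 0 0;0 0 0 0;0 0 0 0'; python3 -c "
from h import *
st(.6101,-.221,.122)"; python3 -m pendant '0 0 0 0;0 0 0 0;0 0 0 0;0 0 0 0;0 0 0 0;0 0 0 0' 0; python3 -m pendant '0 0 -2 0;0 0 -3.5 0;0 0 -4 0;3 0 -3 0;4 0 0 0;4 0 0 0;4 0 0 0;4 0 0 0'; python3 -m pendant '4 0 0 0;4 0 0 0;4 0 0 0;0 0 0 0;0 0 0 0'; python3 hd.py;python3 -c "
from h import *
f=r.grab_frame('top');save('pics/t13.png',f['color'])
f=r.grab_frame('scene');save('pics/s13.png',f['color'])"
```

```text
clock: 28.33
tcp_pos: [0.6111, -0.2209, 0.1218]
orientation: [-2.258, -2.167, -0.005]
contact_force: [-0.5, 2.3, 0.5]
grip_width: 0.0204
t 28.33 p [ 0.6111 -0.2209  0.1218] yaw 87.65 zt [-0.0059  0.0105 -0.9999] w 0.0204 F [-0.5  2.3  0.5] J [-0.04  0.59  0.42  1.73 -0.3   0.9   2.04]
rows cm [-0.02 -0.1  -0.02]
clock: 28.83
tcp_pos: [0.6117, -0.2226, 0.122]
orientation: [-2.262, -2.168, -0.005]
contact_force: [-1.0, -0.6, -0.3]
grip_width: 0.0855
clock: 29.5
tcp_pos: [0.6201, -0.043, 0.2549]
orientation: [-2.291, -2.145, -0.0]
contact_force: [1.3, 0.2, 0.2]
grip_width: 0.0854
clock: 29.92
tcp_pos: [0.6275, 0.0955, 0.2563]
orientation: [-2.274, -2.16, -0.01]
contact_force: [0.5, -1.4, 0.6]
grip_width: 0.0857
t 29.92 p [0.6275 0.0955 0.2563] yaw 87.05 zt [ 6.0e-04  8.2e-03 -1.0e+00] w 0.0857 F [ 0.5 -1.4  0.6] J [-0.55  0.41  0.41  1.65 -0.18  1.12  1.43]
[448 206   9   9  62] [452.30645161 209.75806452] [ 0.60929527 -0.21926246  0.15      ] 0.08972145584260084 -12.790051911275214
```

View pics/t13.png

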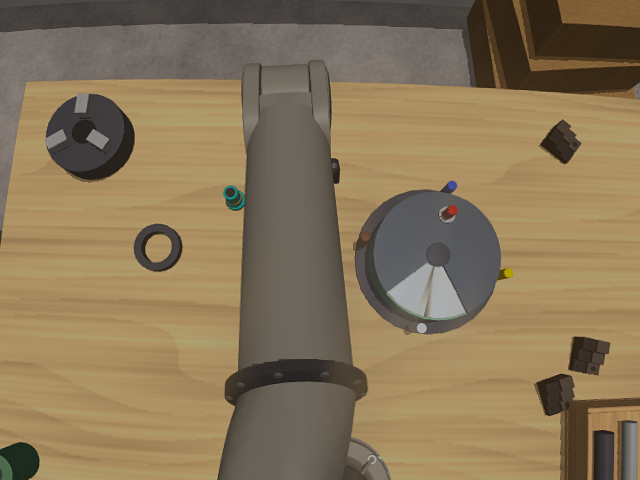

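View pics/s13.png

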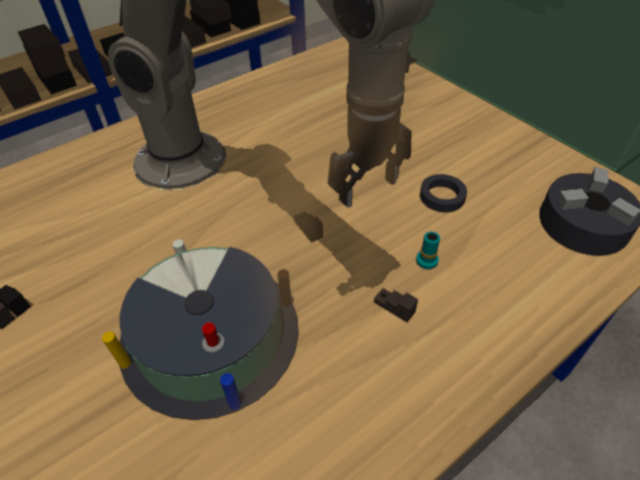

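The final pictures show the opening centred on the white post (top view (421,328), scene view (180,248)) and the handle at -12.8°, which is the target. The jaws, collar and turquoise piece are where they were, and the gripper is open and touching nothing. I hand in.

```bash
python3 -c "
from h import *
print(r.hand_in())"
```

```text
the job is handed in; nothing more can be done
None
```

The job is done and handed in at about 30 s on the robot's clock, well under the 72 s limit. No verdict was reported.

- **Cover to yellow:** my first turn overshot by 4.4°. I regrasped the handle and corrected it, leaving the opening 0.6° from the yellow post.
- **Sleeve:** I lowered the grey steel sleeve through the opening until the wrist force showed it touching the floor, at the expected height. After release, both cameras showed it standing upright in the yellow compartment.
- **Cover to white:** the first turn stopped 1.8° short, so I trimmed it. The last measurement put the handle at -12.8°, which is the target, with the opening over the solid white quarter.
- **Last checks:** the gripper is open and clear of everything. The collar, turquoise look-alike and jaw by it showed no movement in the final pictures; the arm hid the other jaw from above, but the scene camera shows it in place. The sleeve is hidden under the closed cover, so I last saw it before the final turn.
- **Tool tilt:** the tool leaned up to about 2.5° during some moves, including while the sleeve was gripped.

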